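# Set the traverser for the shunting locomotive

## Task

On the traverser (the sliding storage deck with four tracks), bring the track that carries the small locomotive into line with the fixed lead track and lock it there: push the barrel bolt fully back, push the deck sideways by its tab, then push the bolt fully home into the deck's notch. Push with the fingertips and pick nothing up: the locomotive and wagons ride along and must stay standing in their places on the deck, and the things lying about stay where they are.

Things in the scene. Friction and masses are not known exactly. Their poses are not given: they have to be found in the camera images.
- traverser: Fixed plywood base, 290 x 346 x 9 mm, on the baseboard. All positions below in mm are in its frame. Origin at baseboard level, under the lead track's centre line produced; x runs along all tracks from the deck towards the lead track, y is the deck's sliding direction, z up. It spans x -118 to 172, y -182 to 164. Low end stops (22 high) stand along its two y ends.
- lead_track (a point): Deck-side end of the fixed lead track, on its centre line at rail-top height: x 77, y 0, z 30.5. The lead track is 95 mm long and runs on from here towards +x on a plinth 30 mm wide.
- deck (a joint): Position of the sliding deck along +y (m), 0 at the start, range -0.047 to 0.089. It carries four tracks 42 mm apart, at y = 42, 0, -42 and -84 at joint 0, so these line up with the lead track at joint -0.042, 0, 0.042 and 0.084. The empty second track is lined up and bolted at the start. It slides with about 1.8 N and a little drag, stays where left, and is held while the bolt is in a notch.
- deck_tab (a point): Centre of the top of the wooden push tab at the deck's end away from the lead track; moves with the deck: x -98, y -21 plus the deck joint, z 56. The tab is 24 mm along x, 13 along y, 30 tall (z 26 to 56); its wide flat sides face +y and -y and are free. The tracks, with 7 mm high stop blocks at their ends, begin 7 mm past the tab.
- deck_notch (a point): Mouth of the second track's notch, at the deck's top; moves with the deck: x 75, y -24 plus the deck joint, z 26. The deck spans x -112 to 75, y -122 to 62 at joint 0, top z 26, rail tops z 30.5. Its edge towards the lead track has four open notches, 42 mm apart, one for each track, 9.6 mm wide, with rounded mouths.
- lock_bolt (a joint): Travel of the steel barrel bolt (m): 0 = fully back, its nose 6 mm clear of the deck edge; 0.024 = fully home, its nose 18 mm inside a notch. It slides along x, home is towards the deck (-x). Starts home; takes about 1.5 N to slide and stays where left. Its nose enters a notch if the deck is within about 4 mm, centring it with a push of up to 10 N; otherwise it stops against the edge after about 6 mm.
- bolt_knob (a point): Top of the bolt's upright knob, a 10 mm stem (from z 23) with a 15 mm ball on top: x 139 minus the bolt joint, y -24, z 56. A fingertip fits before and behind it: the 8 mm rod and its barrels in line with it reach only to z 24, the lead track's rails beside it to z 30.5.
- loco_shunter: The small shunting locomotive with a cab, 30 mm wide, 123 mm long, 47 mm high, standing loose on one of the tracks of the deck (the first, third or fourth, not the second). Origin at the middle of its underside, at rail height; its y axis is its length.
- van_brown: Closed box van with an arched roof, 30 x 116 x 44 mm, standing loose on another track of the deck. Origin at the middle of its underside; its y axis is its length.
- coal_wagon: Low open wagon with coal, 29 x 108 x 27 mm, standing loose on another track of the deck. Origin at the middle of its underside; its y axis is its length.
- screwdriver_small: Small screwdriver, 112 mm long, 14 mm thick, lying loose on the base beside the lead track, on the side away from the bolt. Origin at its middle. Not to be moved.
- glue_bottle: Glue bottle, 126 mm tall, standing loose on the baseboard beyond the traverser. Origin at the middle of its foot. Not to be moved.
- sand_block: Cork sanding block, 41 x 69 x 26 mm, loose on the baseboard. Not to be moved.
- marker: Marker pen, 135 mm long, lying loose at the near left of the traverser. Not to be moved.
- glasses: Wire spectacles, 136 x 130 x 42 mm, lying to the right. Not to be moved.
- rod_pack: Long white pack of plastic profiles, 30 x 252 x 22 mm, lying to the right. Not to be moved.
- side_cutter: Side cutters, 109 mm long, lying at the right. Not to be moved.

How it is judged (in metres and radians):
On the way, in this order (a step that is already met when the one before it is completed fails the run):
1. the bolt is pushed back, clear of the deck, with the deck still where it was (value of joint lock_bolt below 0.005 m and value of joint deck between -0.015 and 0.015 m), for 0.1 s.
2. the locomotive's track is brought in line with the lead track, the bolt still back (y of loco_shunter in the frame of traverser between -0.006 and 0.006 m and value of joint lock_bolt below 0.008 m), for 0.2 s.
At the end, for the whole second after the job is handed in: The bolt is home in the deck's notch (joint at least 0.0215 of 0.024 m), the locomotive stands on the lead track's centre line to 6 mm, and deck and locomotive are at rest (value of joint lock_bolt above 0.0215 m and y of loco_shunter in the frame of traverser between -0.006 and 0.006 m and velocity of joint deck between -0.004 and 0.004 m/s and linear speed of loco_shunter below 0.01 m/s); the robot touches nothing.
It fails at once if the locomotive is lifted, tipped or shifted off its place on its road (height (world z) of loco_shunter above 0.042 m or height (world z) of loco_shunter below 0.022 m or angle between loco_shunter's own z axis and vertical above 0.25 rad or not (x of loco_shunter in the frame of deck_tab between 0.086 and 0.11 m) or not (y of loco_shunter in the frame of deck_tab between 0.056 and 0.07 m or y of loco_shunter in the frame of deck_tab between 0.014 and 0.028 m or y of loco_shunter in the frame of deck_tab between -0.028 and -0.014 m or y of loco_shunter in the frame of deck_tab between -0.07 and -0.056 m)).
It fails at once if the box van is lifted, tipped or shifted off its place on its road (height (world z) of van_brown above 0.042 m or height (world z) of van_brown below 0.022 m or angle between van_brown's own z axis and vertical above 0.25 rad or not (x of van_brown in the frame of deck_tab between 0.086 and 0.11 m) or not (y of van_brown in the frame of deck_tab between 0.056 and 0.07 m or y of van_brown in the frame of deck_tab between 0.014 and 0.028 m or y of van_brown in the frame of deck_tab between -0.028 and -0.014 m or y of van_brown in the frame of deck_tab between -0.07 and -0.056 m)).
It fails at once if the open wagon is lifted, tipped or shifted off its place on its road (height (world z) of coal_wagon above 0.042 m or height (world z) of coal_wagon below 0.022 m or angle between coal_wagon's own z axis and vertical above 0.25 rad or not (x of coal_wagon in the frame of deck_tab between 0.086 and 0.11 m) or not (y of coal_wagon in the frame of deck_tab between 0.056 and 0.07 m or y of coal_wagon in the frame of deck_tab between 0.014 and 0.028 m or y of coal_wagon in the frame of deck_tab between -0.028 and -0.014 m or y of coal_wagon in the frame of deck_tab between -0.07 and -0.056 m)).
It fails at once if one of the things lying about is moved by more than 15 mm (distance of any of screwdriver_small, glue_bottle, sand_block, marker, glasses, rod_pack, side_cutter from where it was at the start of the episode above 0.015 m).
It also fails if it takes over 61 s, if anything falls off the work surface, if the arm or the gripper's body presses on something with over 40 N, if the wrist force passes 120 N, or if a joint passes its speed limit or range.

## Robot

A 6-joint arm with a two-finger parallel gripper is mounted at the origin on the work surface; the furniture and walls round the work are solid. World frame = base frame: x ahead of the robot, y to its left, z up, the work surface at z = 0. Lengths are in m, angles in degrees, forces in N, time in s.
With the tool pointing down it reaches from about 0.325 to 0.85 m from the base axis. Payload 15.5 kg.
Tool frame: the origin (TCP) lies midway between the tips of the shut fingers; the grasp point (between the pads) lies 19 mm behind it; z points along the fingers, y is the line along which they close (so a half turn about z gives the same grasp; the last joint's range is limited). The gripper opens to 91 mm and grips with 3 to 60 N. Pads are 32 mm wide; open, the fingers measure 118 mm over their backs; the gripper's body (76 mm by 178 mm) begins 60 mm behind the grasp point.
Start: joints at [-80.701, 28.281, 77.091, -0, 74.628, -5.472], TCP at [0.159, -0.604, 0.191] pointing down, gripper open.
Joint ranges: [-166.48, 166.48], [-47.26, 123.95], [12.59, 153.08], [-70.14, 250.14], [6.76, 159.57], [-176.63, 176.63]. Speed limits (degrees/s): [108.29, 108.29, 147.25, 172.46, 172.46, 172.46].

## Interface

Orientations are given as a 3x3 rotation matrix whose columns are the frame's x, y, z axes.
In Python, from workcell import observe, capture, sign_off gives the robot as it stands.
- The arm moves only by the tool apply_moves, never from a script. Its argument "steps" is a list of rows, each a list of 3 entries, a list of its own where there are three numbers: the turn, a rotation vector about the tool's x, y, z in rad, then the shift along the tool's x, y, z in m, then the opening, from 0 (shut) to 1 (fully open). In form: [[[rx, ry, rz], [tx, ty, tz], hand], ...]. A call has 1 to 10 rows; each row shifts and turns the commanded pose from where the row before left it, along the tool's axes as they then stand; what a row does not reach is not made up. A row lasts 1/8 s, in which the tool goes at most 62.5 mm and 10.7 degrees, less where a joint would pass 70% of its speed; a pose out of reach is approached as far as the arm can. A call is refused whole if a number of a shift passes 0.0625 or a number of a turn 0.188, either way. A call with a gripper value outside its range is refused whole. The fingers move at their own pace and stop on an object; "newtons" is the grip in N (left out, the last holds). Time passes only in rows, so rows that do not move let the fingers close. It gives the time, the measured TCP pose, the force, the opening and the grip force at its end, in the units of the state.
- observe(): the state, without advancing time (a new reading comes with each control period).
- capture(name): name is "side" or "top" or "wrist"; returns a dict with "pixels" (384x512x3 uint8, blue, green, red), "fx", "fy", "cx", "cy" (pixels), "pose" (4x4, takes a point from camera to world coordinates). Camera axes: x right, y up, looking along -z (the intrinsics and any distortion apply to the point x, -y, -z); pixel columns grow to the right and rows downward; lengths in m; the calibration is good to about 2 mm. A picture is of the moment at which its call begins. There is no depth.
- sign_off(): hands the job in; it is judged then, once.
The state is a dict: "t": time; "qpos": joint angles; "joint_vel": joint speeds; "effort": joint torques, N m; "tcp_pos": TCP position; "ee_rot": TCP orientation; "contact_force": force on the tool from outside, world axes, zero at the start; "torque": the same for the moment, N m; "width": opening from 0.0 (shut) to 1.0 (fully open); "grasp_force": force on a finger pad.
Only numpy, scipy, OpenCV 4.12 (cv2) and the standard library are available. Lean on these libraries where they do the work, as an engineer would, in place of code of your own. Each camera call takes 0.05 s, during which the arm holds its last target. There are 200 camera calls.

## Working session

There is one attempt and no reset: what is moved stays moved. The work goes in short steps, Python scripts to look and compute and a tool call to move; the robot and the scene stay as the last step left them, time stands still between calls to the robot, and variables do not carry over. Pictures are saved under pics/ and viewed, at most 10 in all, crops included, and the job is handed in when it is done.

Besides the shell and the picture viewer there is one more tool, called by a JSON object that holds its "api" and its "payload", one argument or row to a line. apply_moves: Moves the arm, as the interface text tells. Its arguments: {"type":"object","properties":{"steps":{"type":"array"},"newtons":{"type":"number"}},"required":["steps"]}

```bash
mkdir -p pics && ls && python3 - <<'E'
from workcell import observe, capture
import cv2, numpy as np, json
s=observe(); print(s['t'],s['tcp_pos'],np.round(s['ee_rot'],3).tolist(),s['width'])
for n in ('top','side'):
    c=capture(n); cv2.imwrite(f'pics/{n}0.png',c['pixels'])
    print(n,c['fx'],c['fy'],c['cx'],c['cy'],np.round(c['pose'],4).tolist(),[k for k in c])
E
```

```text
pics
0.0 [ 0.1592815  -0.6039308   0.19072449] [[0.967, 0.255, -0.0], [0.255, -0.967, 0.001], [0.0, -0.001, -1.0]] 1.0003801645658892
top 412.3943942259967 412.3943942259967 253.28426435807356 196.76627444275397 [[0.2924, 0.8589, -0.4205, -0.0794], [-0.9563, 0.2612, -0.1314, -0.223], [-0.003, 0.4406, 0.8977, 1.4198], [0.0, 0.0, 0.0, 1.0]] ['pixels', 'fx', 'fy', 'cx', 'cy', 'pose']
side 432.98014908265066 432.98014908265066 254.08593324913457 193.69119866067166 [[0.9988, 0.0389, -0.03, 0.5003], [-0.0444, 0.4522, -0.8908, -1.4101], [-0.021, 0.8911, 0.4534, 0.7816], [0.0, 0.0, 0.0, 1.0]] ['pixels', 'fx', 'fy', 'cx', 'cy', 'pose']
```

```bash
python3 - <<'E'
import cv2
for n in ('top','side'):
    i=cv2.imread(f'pics/{n}0.png'); cv2.imwrite(f'pics/{n}0b.png',cv2.resize(i,(800,600),interpolation=cv2.INTER_CUBIC))
E
```

```text
(no output)
```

View pics/top0b.png

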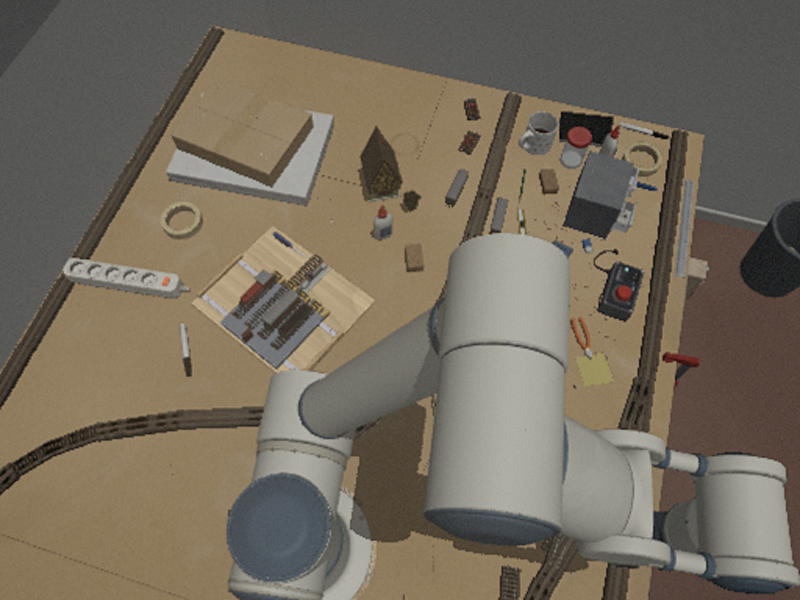

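View pics/side0b.png

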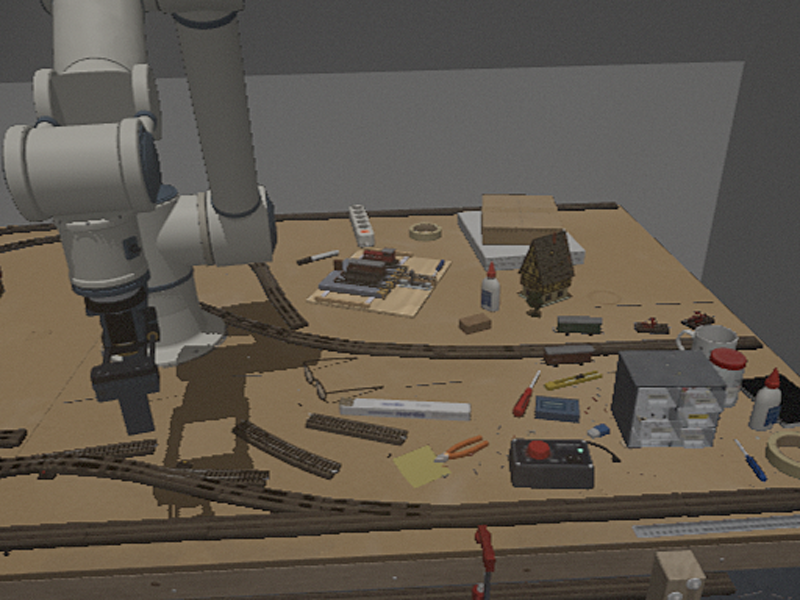

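The top view shows the traverser at about (283,300) in the 800x600 picture, with the lead track towards its upper right and the wagons on the deck. I'll zoom in on both views.

```bash
python3 - <<'E'
import cv2, numpy as np
i=cv2.imread('pics/top0.png')[140:245,115:245]; a=cv2.resize(i,None,fx=6.15,fy=5.7,interpolation=cv2.INTER_CUBIC)
a=cv2.resize(i,None,fx=5.7,fy=5.7,interpolation=cv2.INTER_CUBIC); print(a.shape)
cv2.imwrite('pics/topc.png',cv2.convertScaleAbs(a,alpha=1.6))
E
```

```text
(598, 741, 3)
```

View pics/topc.png

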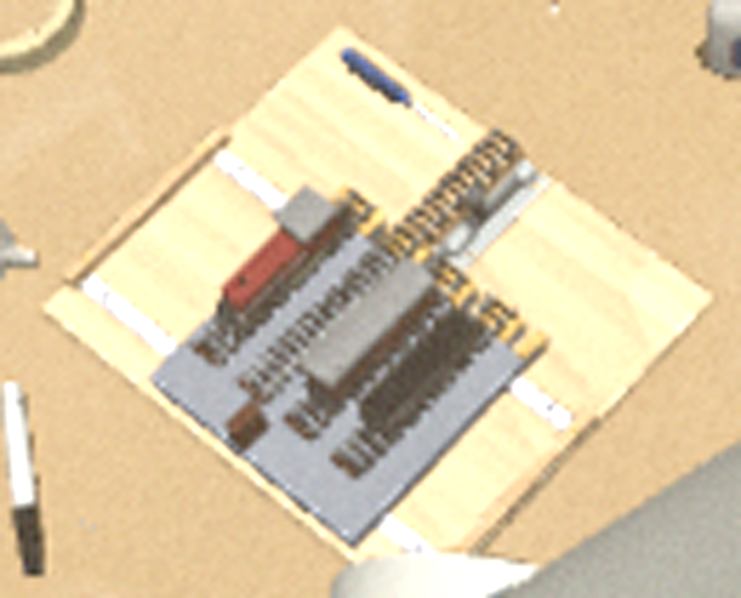

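The crop shows these points (crop pixels):
- **Locomotive:** red with a grey cab, on the first (+y) track, so the deck must go to -0.042.
- **Base corners:** (43,308), (340,27) and (712,295).
- **Deck corners:** (153,380), (352,545) and (548,345).
- **Tab top:** about (248,420).

Next I'll fit the traverser pose.

```bash
cat > h.py <<'E'
import numpy as np, cv2
from workcell import observe, capture
from scipy.optimize import least_squares
from scipy.spatial.transform import Rotation as R
def proj(c,P):
    T=np.linalg.inv(c['pose']); p=(T[:3,:3]@np.atleast_2d(P).T).T+T[:3,3]
    return np.c_[c['cx']+c['fx']*p[:,0]/-p[:,2], c['cy']-c['fy']*p[:,1]/-p[:,2]]
def ray(c,px,z):
    d=c['pose'][:3,:3]@np.array([(px[0]-c['cx'])/c['fx'],-(px[1]-c['cy'])/c['fy'],-1]); o=c['pose'][:3,3]
    return o+d*(z-o[2])/d[2]
def t2w(q,P):
    P=np.atleast_2d(P)/1000.; a=q[2]; ca,sa=np.cos(a),np.sin(a)
    return np.c_[q[0]+ca*P[:,0]-sa*P[:,1], q[1]+sa*P[:,0]+ca*P[:,1], P[:,2]]
def fit(c,P,px,q0):
    r=least_squares(lambda q:(proj(c,t2w(q,P))-px).ravel(),q0,loss='soft_l1'); return r.x,r.fun.reshape(-1,2)
E
python3 - <<'E'
from h import *
c=capture('top')
px=np.array([(340,27),(43,308),(712,295),(153,380),(352,545),(548,345)])/5.7+[115,140]-.4
P=[(172,164,9),(-118,164,9),(172,-182,9),(-112,62,26),(-112,-122,26),(75,-122,26)]
q,f=fit(c,P,px,[.5,.1,-.7]); print(q,np.degrees(q[2])); print(f.round(2))
np.save('q.npy',q)
s=observe()
for n,p in dict(knob=(115,-24,56),tab=(-98,-21,56)).items(): print(n,t2w(q,[p]).round(4),((proj(c,t2w(q,[p]))-[115,140]+.4)*5.7).round())
b=ray(c,((383*.64),(236*.64)),0); print('bottle',b)
a=q[2]; R0=s['ee_rot']
for sg in (1,-1):
    y=sg*np.array([np.cos(a),np.sin(a),0]); z=np.array([0,0,-1]); T=np.c_[np.cross(y,z),y,z]
    print(sg,np.degrees(R.from_matrix(R0.T@T).as_rotvec()))
print(s['tcp_pos'],s['qpos'],s['t'])
w=capture('wrist'); cv2.imwrite('pics/w0.png',w['pixels'])
E
```

```text
[ 0.49478093  0.27185761 -0.38280002] -21.932825483004176
[[ 0.22 -0.05]
 [-0.23  0.34]
 [ 0.35  0.56]
 [-0.8  -0.09]
 [ 0.13  0.05]
 [ 0.19 -1.25]]
knob [[0.5925 0.2066 0.056 ]] [[474. 193.]]
tab [[0.396 0.289 0.056]] [[244. 419.]]
bottle [0.77366222 0.07691953 0.        ]
1 [-4.76857515e-02 -3.05112565e-02 -5.32952835e+01]
-1 [-3.63996715e-02  5.68886991e-02  1.26704701e+02]
[ 0.1593066  -0.60401624  0.19087008] [-8.07001640e+01  2.83060803e+01  7.71209986e+01  4.87212297e-04
  7.46275117e+01 -5.47218019e+00] 0.15
```

The fit is good to about 1 px. The traverser is at (0.495, 0.272), turned -21.9°. I'll turn the tool so that tool y lies along traverser x and tool x along traverser y, shut the fingers and travel across.

{"api": "apply_moves", "payload": {
  "steps": [
    [[0, 0, -0.186], [0, 0, 0], 0],
    [[0, 0, -0.186], [0, 0, 0], 0],
    [[0, 0, -0.186], [0, 0, 0], 0],
    [[0, 0, -0.186], [0, 0, 0], 0],
    [[0, 0, -0.186], [0, 0, 0], 0],
    [[0, 0, 0], [0.057, 0.0044, 0], 0],
    [[0, 0, 0], [0.057, 0.0044, 0], 0],
    [[0, 0, 0], [0.057, 0.0044, 0], 0],
    [[0, 0, 0], [0.057, 0.0044, 0], 0],
    [[0, 0, 0], [0.057, 0.0044, 0], 0]
  ],
  "newtons": 20
}}

```text
t: 1.45
tcp_pos: [0.2868, -0.3466, 0.1914]
ee_rot: [[0.374, 0.927, 0.0], [0.927, -0.374, -0.0], [-0.0, 0.0, -1.0]]
contact_force: [0.8, 0.3, -0.7]
width: 0.008
grasp_force: 0.0
```

{"api": "apply_moves", "payload": {
  "steps": [
    [[0, 0, 0], [0.057, 0.0044, 0], 0],
    [[0, 0, 0], [0.057, 0.0044, 0], 0],
    [[0, 0, 0], [0.057, 0.0044, 0], 0],
    [[0, 0, 0], [0.057, 0.0044, 0], 0],
    [[0, 0, 0], [0.057, 0.0044, 0], 0],
    [[0, 0, 0], [0.057, 0.0044, 0], 0],
    [[0, 0, 0], [0.057, 0.0044, 0], 0],
    [[0, 0, 0], [0.057, 0.0044, 0], 0],
    [[0, 0, 0], [0.03, 0.0044, 0], 0],
    [[0, 0, 0], [0, 0, 0], 0]
  ]
}}

```text
t: 2.7
tcp_pos: [0.5053, 0.0895, 0.1911]
ee_rot: [[0.371, 0.929, 0.0], [0.929, -0.371, 0.0], [0.0, 0.0, -1.0]]
contact_force: [-0.0, -0.3, 0.2]
width: 0.008
grasp_force: 0.0
```

```bash
cat >> h.py <<'E'
def where(s=None):
    s=s or observe(); q=np.load('q.npy'); a=q[2]; d=s['tcp_pos'][:2]-q[:2]; ca,sa=np.cos(a),np.sin(a)
    y=s['ee_rot'][:,1]
    print('t',round(s['t'],2),'trav mm',np.round([1000*(ca*d[0]+sa*d[1]),1000*(-sa*d[0]+ca*d[1]),1000*s['tcp_pos'][2]],1),'yaw err deg',np.degrees(np.arctan2(y[1],y[0])-a).round(2),'zaxis',s['ee_rot'][:,2].round(3),'F trav',np.round([ca*s['contact_force'][0]+sa*s['contact_force'][1],-sa*s['contact_force'][0]+ca*s['contact_force'][1],s['contact_force'][2]],1),'w',round(float(s['width']),3))
E
python3 - <<'E'
from h import *
where()
w=capture('wrist'); cv2.imwrite('pics/w1.png',cv2.resize(cv2.convertScaleAbs(w['pixels'],alpha=1.4),(800,600),interpolation=cv2.INTER_CUBIC))
np.savez('w1.npz',**w)
E
```

```text
t 2.7 trav mm [  77.8 -165.2  191.1] yaw err deg 0.14 zaxis [ 0.  0. -1.] F trav [ 0.1 -0.3  0.2] w 0.008
```

View pics/w1.png

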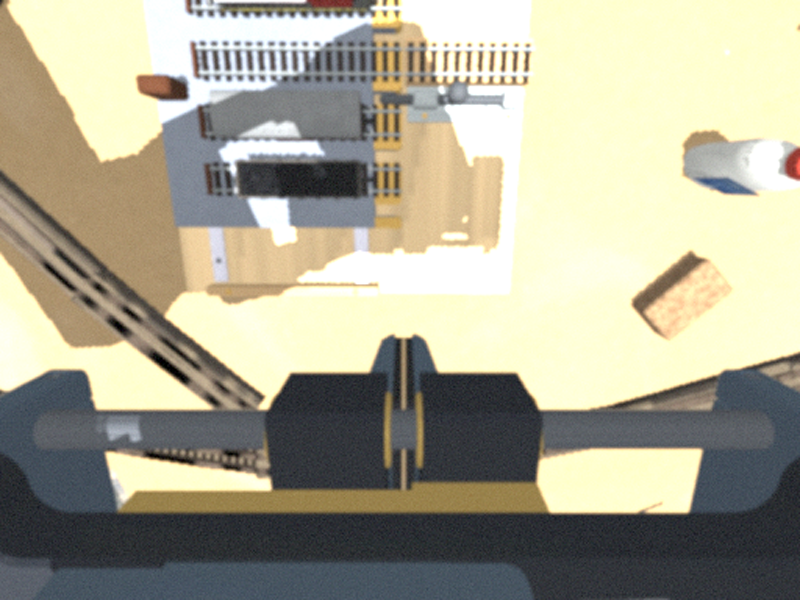

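The wrist view has up = +y. The knob ball is at (458,91), the base corner at (510,293), the deck corners at (174,227) and (401,227), and the tab near (160,85). I'll check these against the fit.

```bash
python3 - <<'E'
from h import *
w=dict(np.load('w1.npz')); q=np.load('q.npy')
P=[(115,-24,48.5),(172,-182,9),(-112,-122,26),(75,-122,26),(77,0,30.5),(172,0,30.5)]
px=np.array([(458,91),(510,293),(174,227),(401,227),(401,62),(530,62)])*.64-.2
print(((proj(w,t2w(q,P))+.2)/.64).round(1))
q2,f=fit(w,P,px,q); print(q,q2); print((f/.64).round(1))
print('tab top corners',((proj(w,t2w(q2,[(-110,-14.5,56),(-86,-14.5,56),(-86,-27.5,56),(-110,-27.5,56)]))+.2)/.64).round(0).tolist())
np.save('q2.npy',q2)
E
```

```text
[[455.6  91.7]
 [507.3 293.9]
 [172.3 227.3]
 [399.4 228. ]
 [402.2  60.7]
 [531.5  61.1]]
[ 0.49478093  0.27185761 -0.38280002] [ 0.49511487  0.27137411 -0.37822961]
[[-1.6  0.4]
 [-1.2  0.4]
 [-0.3  1.3]
 [-0.3  1. ]
 [ 1.9 -1.4]
 [ 2.2 -1.6]]
tab top corners [[131.0, 75.0], [166.0, 74.0], [169.0, 95.0], [134.0, 95.0]]
```

The two fits agree within 2 mm, and the glue bottle is clear. Now I'll move over the deck-edge side of the knob and go down to z 39.

{"api": "apply_moves", "payload": {
  "steps": [
    [[0, 0, 0], [0.05, 0.003, 0], 0],
    [[0, 0, 0], [0.05, 0.003, 0], 0],
    [[0, 0, 0], [0.04, 0.002, 0], 0],
    [[0, 0, 0], [0, 0, 0.03], 0],
    [[0, 0, 0], [0, 0, 0.04], 0],
    [[0, 0, 0], [0, 0, 0.03], 0],
    [[0, 0, 0], [0, 0, 0.02], 0],
    [[0, 0, 0], [0, 0, 0], 0]
  ]
}}

```text
t: 3.75
tcp_pos: [0.5632, 0.2132, 0.0702]
ee_rot: [[0.375, 0.927, -0.003], [0.927, -0.375, -0.001], [-0.002, -0.002, -1.0]]
contact_force: [-0.1, 0.1, 0.4]
width: 0.003
grasp_force: 0.0
```

```bash
python3 - <<'E'
from h import *
np.save('q.npy',(np.load('q.npy')+np.load('q2.npy'))/2)
where()
w=capture('wrist'); cv2.imwrite('pics/w2.png',cv2.resize(cv2.convertScaleAbs(w['pixels'],alpha=1.4),(800,600),interpolation=cv2.INTER_CUBIC))
E
```

```text
t 3.75 trav mm [ 85.1 -28.8  70.2] yaw err deg -0.2 zaxis [-0.003 -0.001 -1.   ] F trav [-0.1  0.1  0.4] w 0.003
```

View pics/w2.png

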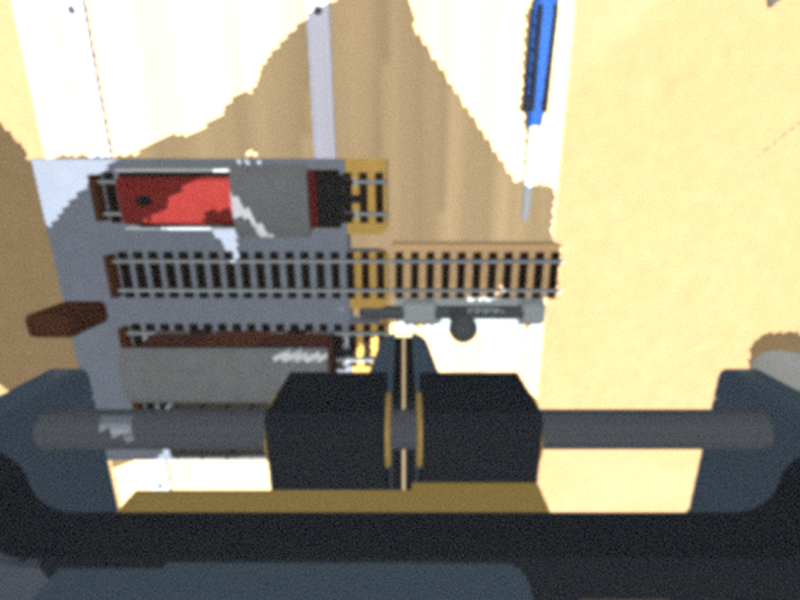

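The fingers stand between the van's end and the knob, which is at (463,325). I'll go down and push the bolt back.

{"api": "apply_moves", "payload": {
  "steps": [
    [[0, 0, 0], [0.004, 0, 0.016], 0],
    [[0, 0, 0], [0, 0, 0.015], 0],
    [[0, 0, 0], [0, 0, 0], 0],
    [[0, 0, 0], [0, 0.005, 0], 0],
    [[0, 0, 0], [0, 0.005, 0], 0],
    [[0, 0, 0], [0, 0.005, 0], 0],
    [[0, 0, 0], [0, 0.005, 0], 0],
    [[0, 0, 0], [0, 0.005, 0], 0],
    [[0, 0, 0], [0, 0.003, 0], 0],
    [[0, 0, 0], [0, 0, 0], 0]
  ]
}}

```text
t: 5.05
tcp_pos: [0.592, 0.2078, 0.0403]
ee_rot: [[0.374, 0.927, -0.0], [0.927, -0.374, -0.0], [-0.0, 0.0, -1.0]]
contact_force: [-0.8, -0.2, -0.8]
width: 0.004
grasp_force: 0.0
```

```bash
python3 - <<'E'
from h import *
where()
w=capture('wrist'); cv2.imwrite('pics/w3.png',cv2.resize(cv2.convertScaleAbs(w['pixels'],alpha=1.4),(800,600),interpolation=cv2.INTER_CUBIC))
E
```

```text
t 5.05 trav mm [113.8 -23.2  40.3] yaw err deg -0.15 zaxis [-0. -0. -1.] F trav [-0.7 -0.5 -0.8] w 0.004
```

View pics/w3.png

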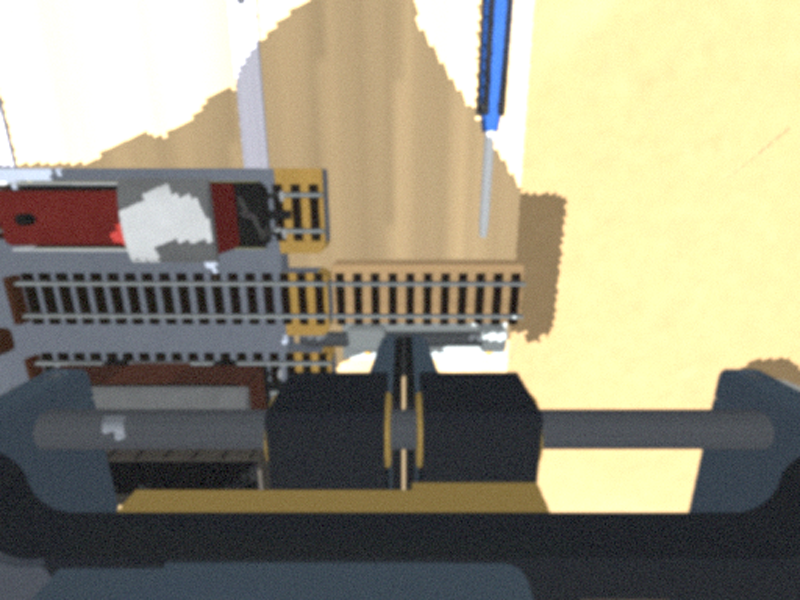

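The knob is hidden behind the fingers. I'll keep pushing until the force rises at the back stop.

{"api": "apply_moves", "payload": {
  "steps": [
    [[0, 0, 0], [0, 0.002, 0], 0],
    [[0, 0, 0], [0, 0.002, 0], 0],
    [[0, 0, 0], [0, 0.001, 0], 0]
  ]
}}

```text
t: 5.48
tcp_pos: [0.5966, 0.206, 0.0403]
ee_rot: [[0.374, 0.928, 0.0], [0.928, -0.374, -0.0], [0.0, 0.0, -1.0]]
contact_force: [0.4, -0.4, 0.5]
width: 0.002
grasp_force: 0.0
```

{"api": "apply_moves", "payload": {
  "steps": [
    [[0, 0, 0], [0, 0.001, 0], 0],
    [[0, 0, 0], [0, 0.001, 0], 0]
  ]
}}

```text
t: 5.72
tcp_pos: [0.5983, 0.2052, 0.0403]
ee_rot: [[0.374, 0.928, -0.0], [0.928, -0.374, 0.0], [-0.0, -0.0, -1.0]]
contact_force: [-0.1, -0.7, -0.8]
width: 0.004
grasp_force: 0.0
```

{"api": "apply_moves", "payload": {
  "steps": [
    [[0, 0, 0], [0, 0.001, 0], 0],
    [[0, 0, 0], [0, 0.001, 0], 0]
  ]
}}

```text
t: 5.98
tcp_pos: [0.6002, 0.2045, 0.0403]
ee_rot: [[0.374, 0.928, 0.0], [0.928, -0.374, 0.0], [0.0, -0.0, -1.0]]
contact_force: [-0.2, 0.2, -0.8]
width: 0.005
grasp_force: 0.0
```

{"api": "apply_moves", "payload": {
  "steps": [
    [[0, 0, 0], [0, 0.001, 0], 0],
    [[0, 0, 0], [0, 0.001, 0], 0]
  ]
}}

```text
t: 6.22
tcp_pos: [0.6021, 0.2038, 0.0403]
ee_rot: [[0.374, 0.928, -0.0], [0.928, -0.374, 0.0], [-0.0, -0.0, -1.0]]
contact_force: [0.6, 0.9, -0.7]
width: 0.009
grasp_force: 0.0
```

```bash
python3 - <<'E'
from h import *
where()
s=capture('side'); t=capture('top'); q=np.load('q.npy')
def crop(c,name,n=26):
    u=proj(c,t2w(q,[(120,-24,45)]))[0].round().astype(int)
    x=c['pixels'][max(u[1]-n,0):u[1]+n,u[0]-n:u[0]+n]
    return cv2.resize(cv2.convertScaleAbs(x,alpha=1.6),(400,400),interpolation=cv2.INTER_CUBIC)
cv2.imwrite('pics/st.png',np.hstack([crop(s,'s'),crop(t,'t')]))
E
```

```text
t 6.22 trav mm [124.7 -23.2  40.3] yaw err deg -0.14 zaxis [-0.  0. -1.] F trav [ 0.3  1.  -0.7] w 0.009
```

View pics/st.png

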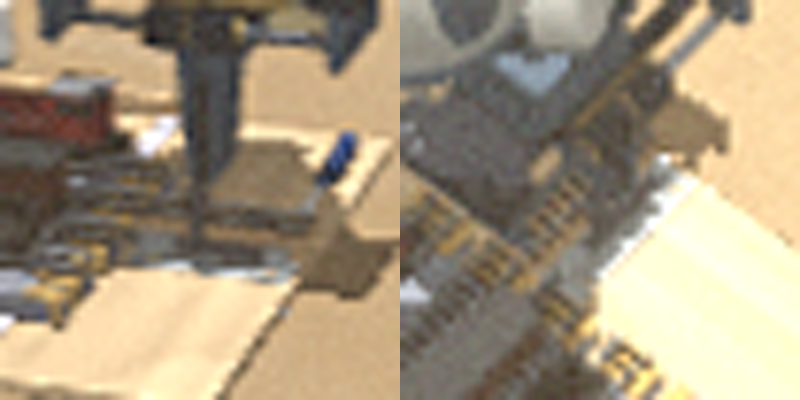

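The fingertips taper to roughly 14 mm when shut, so the stop should be close now. I'll go on in small steps.

{"api": "apply_moves", "payload": {
  "steps": [
    [[0, 0, 0], [0, 0.001, 0], 0],
    [[0, 0, 0], [0, 0.001, 0], 0]
  ]
}}

```text
t: 6.58
tcp_pos: [0.6039, 0.203, 0.0403]
ee_rot: [[0.374, 0.928, -0.0], [0.928, -0.374, 0.0], [0.0, -0.0, -1.0]]
contact_force: [-0.1, 0.3, 0.0]
width: 0.007
grasp_force: 0.0
```

{"api": "apply_moves", "payload": {
  "steps": [
    [[0, 0, 0], [0, 0.001, 0], 0],
    [[0, 0, 0], [0, 0.001, 0], 0]
  ]
}}

```text
t: 6.82
tcp_pos: [0.6058, 0.2022, 0.0403]
ee_rot: [[0.374, 0.928, 0.0], [0.928, -0.374, 0.0], [0.0, 0.0, -1.0]]
contact_force: [0.5, 0.4, -0.2]
width: 0.006
grasp_force: 0.0
```

{"api": "apply_moves", "payload": {
  "steps": [
    [[0, 0, 0], [0, 0.001, 0], 0],
    [[0, 0, 0], [0, 0.001, 0], 0]
  ]
}}

```text
t: 7.08
tcp_pos: [0.6076, 0.2015, 0.0403]
ee_rot: [[0.374, 0.928, -0.0], [0.928, -0.374, -0.0], [-0.0, -0.0, -1.0]]
contact_force: [0.3, 0.4, -0.3]
width: 0.006
grasp_force: 0.0
```

```bash
python3 - <<'E'
from h import *
s=observe(); where(s); print(s['torque'])
w=capture('wrist'); p=w['pixels']; q=np.load('q.npy')
print((proj(w,t2w(q,[(115,-24,48.5),(139,-24,48.5),(130.7,-23,40),(77,0,30.5),(172,0,30.5)]))/.64).round())
x=cv2.convertScaleAbs(p[150:270,170:350],alpha=2.0)
cv2.imwrite('pics/w4.png',cv2.resize(x,(800,533),interpolation=cv2.INTER_CUBIC))
E
```

```text
t 7.08 trav mm [130.7 -23.3  40.3] yaw err deg -0.14 zaxis [-0. -0. -1.] F trav [ 0.1  0.5 -0.3] w 0.006
[-0.0317584  -0.09030449  0.00201647]
[[368. 361.]
 [420. 361.]
 [402. 352.]
 [292. 301.]
 [486. 301.]]
```

View pics/w4.png

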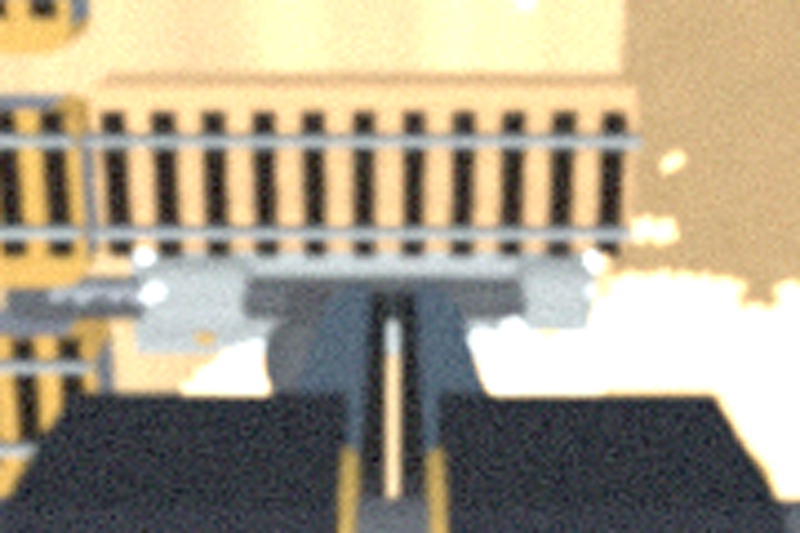

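The crop shows the knob ball still at its home place (crop px 290,350), now on the deck side of the finger. The bolt nose still crosses the deck edge (px 0-130, 300). So the finger passed the knob without moving it. I need to check where the fingertips really are, using the camera geometry.

```bash
python3 - <<'E'
from h import *
s=observe(); w=capture('wrist'); R0=s['ee_rot']; p0=s['tcp_pos']
print('cam in tool mm',(R0.T@(w['pose'][:3,3]-p0)*1000).round(1)); print((R0.T@w['pose'][:3,:3]).round(3))
for z in (0,-.01,-.02,-.03,-.05,-.08):
    P=[p0+R0@np.array([x,y,z]) for x,y in ((.016,0),(0,0),(.016,.0135),(-.016,0))]
    print(z,(proj(w,P)-[170,150]).dot(np.eye(2)*4.444).round().tolist())
q=np.load('q.npy'); print('knob',((proj(w,t2w(q,[(115,-24,56),(115,-24,48.5),(115,-24,23)]))-[170,150])*4.444).round().tolist())
print('joints',s['qpos'],s['effort'])
E
```

```text
cam in tool mm [  78.8    0.6 -193. ]
[[ 0.001  0.961  0.277]
 [ 1.    -0.001  0.   ]
 [ 0.001  0.277 -0.961]]
0 [[387.0, 247.0], [387.0, 337.0], [469.0, 247.0], [387.0, 423.0]]
-0.01 [[387.0, 266.0], [387.0, 360.0], [472.0, 267.0], [387.0, 450.0]]
-0.02 [[387.0, 288.0], [387.0, 386.0], [477.0, 288.0], [387.0, 480.0]]
-0.03 [[387.0, 312.0], [387.0, 415.0], [481.0, 312.0], [387.0, 513.0]]
-0.05 [[386.0, 369.0], [386.0, 483.0], [493.0, 369.0], [386.0, 590.0]]
-0.08 [[385.0, 487.0], [385.0, 622.0], [516.0, 487.0], [385.0, 747.0]]
knob [[287.0, 379.0], [290.0, 360.0], [301.0, 305.0]]
joints [ 1.29984834e+01  3.89802446e+01  8.32941909e+01 -4.55329165e-04
  5.77214229e+01  3.49465159e+01] [ 4.93340716e-01 -9.56591177e+01 -2.90982467e+01  1.12121939e-01
  5.18416904e-02  2.31618213e-02]
```

The geometry fits a true fingertip about 20 mm above the reported TCP, meaning the fingers went over the knob's top at z 56. I'll lift, go back to the deck side, shift to y -32 clear of the rails, and come down slowly while watching the vertical force.

{"api": "apply_moves", "payload": {
  "steps": [
    [[0, 0, 0], [0, 0, -0.025], 0],
    [[0, 0, 0], [-0.004, -0.02, 0], 0],
    [[0, 0, 0], [-0.005, -0.021, 0], 0],
    [[0, 0, 0], [0, 0, 0.013], 0],
    [[0, 0, 0], [0, 0, 0.012], 0],
    [[0, 0, 0], [0, 0, 0], 0]
  ]
}}

```text
t: 7.92
tcp_pos: [0.566, 0.2082, 0.0389]
ee_rot: [[0.374, 0.927, -0.002], [0.927, -0.374, -0.001], [-0.001, -0.001, -1.0]]
contact_force: [-0.1, 0.1, 0.6]
width: 0.002
grasp_force: 0.0
```

{"api": "apply_moves", "payload": {
  "steps": [
    [[0, 0, 0], [0, 0, 0.002], 0],
    [[0, 0, 0], [0, 0, 0.002], 0],
    [[0, 0, 0], [0, 0, 0.002], 0]
  ]
}}

```text
t: 8.3
tcp_pos: [0.5664, 0.2085, 0.0344]
ee_rot: [[0.374, 0.928, 0.0], [0.928, -0.374, 0.0], [0.0, 0.0, -1.0]]
contact_force: [0.1, 0.1, 0.9]
width: 0.008
grasp_force: 0.0
```

{"api": "apply_moves", "payload": {
  "steps": [
    [[0, 0, 0], [0, 0, 0.002], 0],
    [[0, 0, 0], [0, 0, 0.002], 0],
    [[0, 0, 0], [0, 0, 0.001], 0]
  ]
}}

```text
t: 8.68
tcp_pos: [0.5661, 0.2085, 0.0292]
ee_rot: [[0.374, 0.928, -0.0], [0.928, -0.374, -0.0], [-0.0, -0.0, -1.0]]
contact_force: [-0.2, 0.4, 0.0]
width: 0.005
grasp_force: 0.0
```

{"api": "apply_moves", "payload": {
  "steps": [
    [[0, 0, 0], [0, 0, 0.002], 0],
    [[0, 0, 0], [0, 0, 0.002], 0],
    [[0, 0, 0], [0, 0, 0.001], 0]
  ]
}}

```text
t: 9.05
tcp_pos: [0.5661, 0.2085, 0.0241]
ee_rot: [[0.374, 0.928, -0.0], [0.928, -0.374, -0.0], [-0.0, -0.0, -1.0]]
contact_force: [0.2, 0.0, 0.2]
width: 0.002
grasp_force: 0.0
```

{"api": "apply_moves", "payload": {
  "steps": [
    [[0, 0, 0], [0, 0, 0.001], 0],
    [[0, 0, 0], [0, 0, 0.001], 0]
  ]
}}

```text
t: 9.3
tcp_pos: [0.5662, 0.2085, 0.0223]
ee_rot: [[0.374, 0.928, 0.0], [0.928, -0.374, 0.0], [0.0, -0.0, -1.0]]
contact_force: [0.2, -0.4, 0.1]
width: 0.005
grasp_force: 0.0
```

```bash
python3 - <<'E'
from h import *
where()
s=capture('side'); w=capture('wrist'); cv2.imwrite('pics/s5raw.png',s['pixels']); cv2.imwrite('pics/w5raw.png',w['pixels'])
q=np.load('q.npy')
u=proj(s,t2w(q,[(100,-24,45)]))[0].round().astype(int)
a=s['pixels'][u[1]-30:u[1]+30,u[0]-30:u[0]+30]; b=w['pixels'][140:290,170:350]
f=lambda x,sz:cv2.resize(cv2.convertScaleAbs(x,alpha=1.9),sz,interpolation=cv2.INTER_CUBIC)
cv2.imwrite('pics/sw5.png',np.hstack([f(a,(320,320)),f(b,(480,400))[:320]]) )
o=observe(); print('tcp in crop',((proj(s,o['tcp_pos'])-u+30)*320/60).round(), 'knob',((proj(s,t2w(q,[(115,-24,56),(115,-24,24)]))-u+30)*320/60).round())
print('w tcp',((proj(w,o['tcp_pos'])-[170,140])*480/180).round(),'knob',((proj(w,t2w(q,[(115,-24,56),(115,-24,24)]))-[170,140])*480/180).round().tolist())
E
```

```text
t 9.3 trav mm [ 89.6 -32.1  22.3] yaw err deg -0.14 zaxis [ 0.  0. -1.] F trav [ 0.3 -0.3  0.1] w 0.005
tcp in crop [[147. 190.]] knob [[181. 150.]
 [181. 188.]]
w tcp [[232. 229.]] knob [[340.0, 251.0], [324.0, 204.0]]
```

View pics/sw5.png

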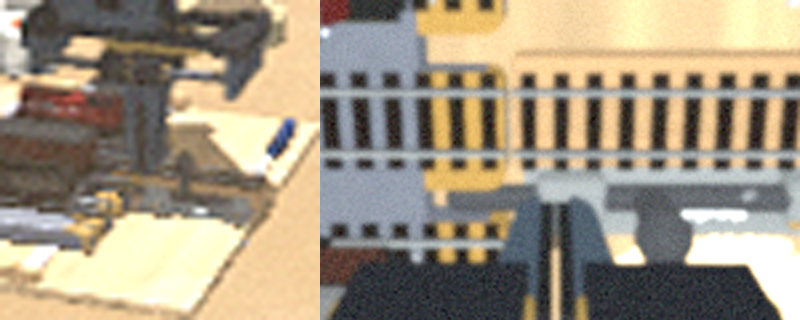

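In the side crop the finger ends near (147,175), about 13 mm above the reported TCP. The knob top is at (183,155), so the finger now overlaps the ball. I'll go 4 mm lower and push along +x.

{"api": "apply_moves", "payload": {
  "steps": [
    [[0, 0, 0], [0, 0, 0.002], 0],
    [[0, 0, 0], [0, 0, 0.002], 0],
    [[0, 0, 0], [0, 0.003, 0], 0],
    [[0, 0, 0], [0, 0.003, 0], 0],
    [[0, 0, 0], [0, 0.003, 0], 0],
    [[0, 0, 0], [0, 0.003, 0], 0]
  ]
}}

```text
t: 10.15
tcp_pos: [0.5774, 0.2039, 0.0183]
ee_rot: [[0.374, 0.928, -0.0], [0.928, -0.374, 0.0], [-0.0, -0.0, -1.0]]
contact_force: [-1.2, 0.9, 1.0]
width: 0.002
grasp_force: 0.8
```

{"api": "apply_moves", "payload": {
  "steps": [
    [[0, 0, 0], [0, 0.003, 0], 0],
    [[0, 0, 0], [0, 0.003, 0], 0],
    [[0, 0, 0], [0, 0.002, 0], 0]
  ]
}}

```text
t: 10.52
tcp_pos: [0.5849, 0.2009, 0.0183]
ee_rot: [[0.374, 0.928, -0.0], [0.928, -0.374, 0.0], [-0.0, -0.0, -1.0]]
contact_force: [-1.5, 0.4, 0.6]
width: 0.007
grasp_force: 0.8
```

{"api": "apply_moves", "payload": {
  "steps": [
    [[0, 0, 0], [0, 0.002, 0], 0],
    [[0, 0, 0], [0, 0.002, 0], 0],
    [[0, 0, 0], [0, 0.002, 0], 0]
  ]
}}

```text
t: 10.9
tcp_pos: [0.5904, 0.1987, 0.0183]
ee_rot: [[0.374, 0.928, -0.0], [0.928, -0.374, 0.0], [-0.0, -0.0, -1.0]]
contact_force: [-1.8, 1.7, -0.4]
width: 0.007
grasp_force: 0.8
```

There is contact now (about 1.6 N, and the pad reads 0.8 N). I'll go on to the back stop.

{"api": "apply_moves", "payload": {
  "steps": [
    [[0, 0, 0], [0, 0.002, 0], 0],
    [[0, 0, 0], [0, 0.001, 0], 0]
  ]
}}

```text
t: 11.15
tcp_pos: [0.5932, 0.1976, 0.0183]
ee_rot: [[0.374, 0.928, -0.0], [0.928, -0.374, -0.0], [-0.0, -0.0, -1.0]]
contact_force: [-1.1, 1.9, 1.3]
width: 0.01
grasp_force: 0.8
```

{"api": "apply_moves", "payload": {
  "steps": [
    [[0, 0, 0], [0, 0.001, 0], 0],
    [[0, 0, 0], [0, 0.001, 0], 0]
  ]
}}

```text
t: 11.4
tcp_pos: [0.5949, 0.1969, 0.0183]
ee_rot: [[0.374, 0.928, -0.0], [0.928, -0.374, -0.0], [-0.0, -0.0, -1.0]]
contact_force: [-1.1, -0.3, 0.3]
width: 0.005
grasp_force: 0.8
```

{"api": "apply_moves", "payload": {
  "steps": [
    [[0, 0, 0], [0, 0.001, 0], 0],
    [[0, 0, 0], [0, 0.001, 0], 0]
  ]
}}

```text
t: 11.65
tcp_pos: [0.5968, 0.1961, 0.0183]
ee_rot: [[0.374, 0.928, -0.0], [0.928, -0.374, -0.0], [-0.0, -0.0, -1.0]]
contact_force: [-1.6, 1.0, 1.4]
width: 0.006
grasp_force: 0.8
```

{"api": "apply_moves", "payload": {
  "steps": [
    [[0, 0, 0], [0, 0.001, 0], 0],
    [[0, 0, 0], [0, 0.001, 0], 0]
  ]
}}

```text
t: 11.9
tcp_pos: [0.5978, 0.1956, 0.0182]
ee_rot: [[0.374, 0.928, -0.002], [0.928, -0.374, 0.0], [-0.0, -0.002, -1.0]]
contact_force: [-7.6, 4.0, 3.9]
width: 0.003
grasp_force: 4.9
```

{"api": "apply_moves", "payload": {
  "steps": [
    [[0, 0, 0], [0, 0.001, 0], 0],
    [[0, 0, 0], [0, 0.001, 0], 0]
  ]
}}

```text
t: 12.15
tcp_pos: [0.5981, 0.1954, 0.0181]
ee_rot: [[0.374, 0.928, -0.004], [0.928, -0.374, 0.001], [-0.001, -0.004, -1.0]]
contact_force: [-16.9, 10.3, 10.4]
width: 0.004
grasp_force: 9.8
```

The bolt is fully back (the force jumped to about 20 N at x≈124). I'll back off, lift, and cross to the +y side of the tab.

{"api": "apply_moves", "payload": {
  "steps": [
    [[0, 0, 0], [0, -0.008, 0], 0],
    [[0, 0, 0], [0, 0, -0.045], 0],
    [[0, 0, 0], [0, 0, -0.045], 0],
    [[0, 0, 0], [0.008, -0.043, 0], 0],
    [[0, 0, 0], [0.008, -0.043, 0], 0],
    [[0, 0, 0], [0.008, -0.043, 0], 0],
    [[0, 0, 0], [0.008, -0.043, 0], 0],
    [[0, 0, 0], [0.008, -0.043, 0], 0],
    [[0, 0, 0], [0, 0, 0.02], 0],
    [[0, 0, 0], [0, 0, 0], 0]
  ]
}}

```text
t: 13.4
tcp_pos: [0.408, 0.315, 0.0877]
ee_rot: [[0.373, 0.928, -0.001], [0.928, -0.373, -0.001], [-0.001, -0.001, -1.0]]
contact_force: [0.3, -1.1, 0.6]
width: 0.006
grasp_force: 0.0
```

```bash
python3 - <<'E'
from h import *
where()
w=capture('wrist'); t=capture('top'); cv2.imwrite('pics/w6raw.png',w['pixels'])
q=np.load('q.npy')
f=lambda x,sz:cv2.resize(cv2.convertScaleAbs(x,alpha=1.6),sz,interpolation=cv2.INTER_CUBIC)
cv2.imwrite('pics/w6.png',f(w['pixels'],(800,600)))
print('tab',(proj(w,t2w(q,[(-110,-14.5,56),(-86,-14.5,56),(139,-24,48.5),(115,-24,48.5)]))/.64).round().tolist())
o=observe();print((proj(w,o['tcp_pos'])/.64).round())
E
```

```text
t 13.4 trav mm [-96.8   8.   87.7] yaw err deg -0.1 zaxis [-0.001 -0.001 -1.   ] F trav [ 0.7 -0.9  0.6] w 0.006
tab [[379.0, 368.0], [421.0, 368.0], [802.0, 378.0], [761.0, 378.0]]
[[404. 353.]]
```

View pics/w6.png

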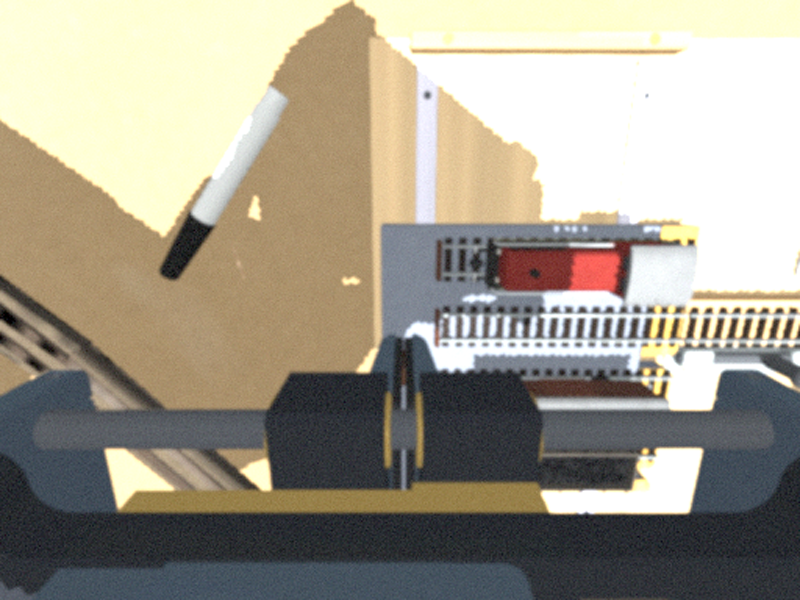

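The marker is well clear, and the fingers stand on the +y side of the tab. That was my tenth picture, so from here I work from numbers. Going down to TCP z 24.

{"api": "apply_moves", "payload": {
  "steps": [
    [[0, 0, 0], [0, 0, 0.025], 0],
    [[0, 0, 0], [0, 0, 0.025], 0],
    [[0, 0, 0], [0, 0, 0.008], 0],
    [[0, 0, 0], [0, 0, 0.006], 0],
    [[0, 0, 0], [0, 0, 0], 0]
  ]
}}

```text
t: 14.12
tcp_pos: [0.4089, 0.3152, 0.0247]
ee_rot: [[0.374, 0.927, 0.0], [0.927, -0.374, 0.0], [0.0, 0.0, -1.0]]
contact_force: [0.7, 0.1, -0.2]
width: 0.005
grasp_force: 0.0
```

{"api": "apply_moves", "payload": {
  "steps": [
    [[0, 0, 0], [-0.001, 0, 0], 0],
    [[0, 0, 0], [-0.001, 0, 0], 0],
    [[0, 0, 0], [-0.001, 0, 0], 0],
    [[0, 0, 0], [-0.001, 0, 0], 0]
  ]
}}

```text
t: 14.62
tcp_pos: [0.4071, 0.3113, 0.0244]
ee_rot: [[0.374, 0.928, 0.0], [0.928, -0.374, 0.0], [0.0, 0.0, -1.0]]
contact_force: [-0.2, -0.3, 0.1]
width: 0.009
grasp_force: 0.0
```

{"api": "apply_moves", "payload": {
  "steps": [
    [[0, 0, 0], [-0.001, 0, 0], 0],
    [[0, 0, 0], [-0.001, 0, 0], 0]
  ]
}}

```text
t: 14.88
tcp_pos: [0.4065, 0.3097, 0.0244]
ee_rot: [[0.374, 0.928, 0.0], [0.928, -0.374, 0.0], [0.0, 0.0, -1.0]]
contact_force: [-0.1, 1.5, -0.0]
width: 0.003
grasp_force: 0.9
```

{"api": "apply_moves", "payload": {
  "steps": [
    [[0, 0, 0], [-0.001, 0, 0], 0],
    [[0, 0, 0], [-0.001, 0, 0], 0]
  ]
}}

```text
t: 15.12
tcp_pos: [0.4057, 0.3077, 0.0244]
ee_rot: [[0.374, 0.928, 0.0], [0.928, -0.374, 0.0], [0.0, 0.0, -1.0]]
contact_force: [-0.3, 1.8, 1.5]
width: 0.003
grasp_force: 0.9
```

{"api": "apply_moves", "payload": {
  "steps": [
    [[0, 0, 0], [-0.001, 0, 0], 0],
    [[0, 0, 0], [-0.001, 0, 0], 0]
  ]
}}

```text
t: 15.38
tcp_pos: [0.4049, 0.3058, 0.0243]
ee_rot: [[0.374, 0.928, 0.0], [0.928, -0.374, 0.0], [0.0, 0.0, -1.0]]
contact_force: [-0.4, 2.6, 0.5]
width: 0.004
grasp_force: 0.9
```

Contact came at about y 3, which matches a 16 mm pad half-width. I'll push steadily, about 36 mm more.

{"api": "apply_moves", "payload": {
  "steps": [
    [[0, 0, 0], [-0.003, 0, 0], 0],
    [[0, 0, 0], [-0.003, 0, 0], 0],
    [[0, 0, 0], [-0.003, 0, 0], 0],
    [[0, 0, 0], [-0.003, 0, 0], 0],
    [[0, 0, 0], [-0.003, 0, 0], 0],
    [[0, 0, 0], [-0.003, 0, 0], 0]
  ]
}}

```text
t: 16.12
tcp_pos: [0.3981, 0.289, 0.0243]
ee_rot: [[0.374, 0.928, 0.0], [0.928, -0.374, 0.0], [0.0, 0.0, -1.0]]
contact_force: [0.5, 2.8, 1.4]
width: 0.002
grasp_force: 1.0
```

{"api": "apply_moves", "payload": {
  "steps": [
    [[0, 0, 0], [-0.003, 0, 0], 0],
    [[0, 0, 0], [-0.003, 0, 0], 0],
    [[0, 0, 0], [-0.003, 0, 0], 0],
    [[0, 0, 0], [-0.003, 0, 0], 0],
    [[0, 0, 0], [-0.003, 0, 0], 0],
    [[0, 0, 0], [-0.002, 0, 0], 0],
    [[0, 0, 0], [-0.001, 0, 0], 0],
    [[0, 0, 0], [0, 0, 0], 0]
  ]
}}

```text
t: 17.12
tcp_pos: [0.3913, 0.2723, 0.0243]
ee_rot: [[0.374, 0.928, -0.0], [0.928, -0.374, -0.0], [-0.0, -0.0, -1.0]]
contact_force: [1.1, 0.9, 0.4]
width: 0.004
grasp_force: 0.1
```

```bash
cat >> h.py <<'E'
def strip(w,y0,q,x=(-70,70),z=30.5,ys=np.arange(-40,90,.5)):
    "row profile of brightness along traverser y, averaged over x range at height z"
    g=cv2.cvtColor(w['pixels'],cv2.COLOR_BGR2GRAY).astype(np.float32); X=np.linspace(x[0],x[1],120)
    P=np.array([(a,b+y0,z) for b in ys for a in X]); u=proj(w,t2w(q,P)).astype(np.float32).reshape(len(ys),120,2)
    return ys+y0,cv2.remap(g,u[...,0],u[...,1],cv2.INTER_LINEAR)
E
python3 - <<'E'
from h import *
where()
w=capture('wrist'); np.savez('w7.npz',**w); q=np.load('q.npy')
# deck +y edge at z=26 (x -110..-20): y=62+joint ; profile
Y,p=strip(w,0,q,x=(-105,-85),z=26,ys=np.arange(5,35,1.)); print('edge',dict(zip(Y,p.mean(1).round().astype(int))))
# lateral profile of colour on deck gold plate x 62..74 and lead track x 80..90
for nm,x in (('gold',(64,73)),('lead',(80,92))):
    Y,p=strip(w,0,q,x=x,z=30.5,ys=np.arange(-20,22,1.)); print(nm,list(zip(Y.astype(int),p.mean(1).round().astype(int))))
E
```

```text
t 17.12 trav mm [-96.5 -37.9  24.3] yaw err deg -0.14 zaxis [-0. -0. -1.] F trav [0.7 1.2 0.4] w 0.004
edge {np.float64(5.0): np.int64(84), np.float64(6.0): np.int64(84), np.float64(7.0): np.int64(83), np.float64(8.0): np.int64(84), np.float64(9.0): np.int64(84), np.float64(10.0): np.int64(84), np.float64(11.0): np.int64(84), np.float64(12.0): np.int64(85), np.float64(13.0): np.int64(84), np.float64(14.0): np.int64(84), np.float64(15.0): np.int64(84), np.float64(16.0): np.int64(84), np.float64(17.0): np.int64(84), np.float64(18.0): np.int64(84), np.float64(19.0): np.int64(84), np.float64(20.0): np.int64(84), np.float64(21.0): np.int64(81), np.float64(22.0): np.int64(85), np.float64(23.0): np.int64(114), np.float64(24.0): np.int64(131), np.float64(25.0): np.int64(132), np.float64(26.0): np.int64(132), np.float64(27.0): np.int64(132), np.float64(28.0): np.int64(132), np.float64(29.0): np.int64(132), np.float64(30.0): np.int64(132), np.float64(31.0): np.int64(132), np.float64(32.0): np.int64(132), np.float64(33.0): np.int64(131), np.float64(34.0): np.int64(132)}
gold [(np.int64(-20), np
[... 1822 characters left out ...]
 np.int64(8)), (np.int64(-2), np.int64(5)), (np.int64(-1), np.int64(2)), (np.int64(0), np.int64(0)), (np.int64(1), np.int64(0)), (np.int64(2), np.int64(0)), (np.int64(3), np.int64(0)), (np.int64(4), np.int64(0)), (np.int64(5), np.int64(0)), (np.int64(6), np.int64(0)), (np.int64(7), np.int64(0)), (np.int64(8), np.int64(0)), (np.int64(9), np.int64(0)), (np.int64(10), np.int64(0)), (np.int64(11), np.int64(0)), (np.int64(12), np.int64(0)), (np.int64(13), np.int64(0)), (np.int64(14), np.int64(0)), (np.int64(15), np.int64(0)), (np.int64(16), np.int64(0)), (np.int64(17), np.int64(0)), (np.int64(18), np.int64(0)), (np.int64(19), np.int64(0)), (np.int64(20), np.int64(0)), (np.int64(21), np.int64(0))]
```

The deck's +y edge is at y 22.7, which puts the joint near -39. I'll check for frame bias with the earlier joint-0 picture.

```bash
python3 - <<'E'
from h import *
w=dict(np.load('w7.npz')); s=observe(); q=np.load('q.npy')
M=np.eye(4); M[:3,:3]=s['ee_rot']; M[:3,3]=s['tcp_pos']; C=np.linalg.inv(M)@w['pose']
N=np.eye(4); N[:3,:3]=s['ee_rot']; N[:3,3]=[.408,.315,.0877]
w6=dict(w); w6['pose']=N@C; w6['pixels']=cv2.imread('pics/w6raw.png')
for n,c,r in (('w6',w6,(54,72)),('w7',w,(12,32))):
    Y,p=strip(c,0,q,x=(-105,-85),z=26,ys=np.arange(*r,.5)); m=p.mean(1); d=np.gradient(m); i=np.abs(d).argmax(); print(n,Y[i],m.round().astype(int).tolist()[i-4:i+5])
E
```

```text
w6 64.5 [82, 82, 90, 100, 111, 121, 126, 129, 131]
w7 22.5 [83, 81, 79, 85, 97, 114, 125, 131, 133]
```

The estimates lie between -39.3 and -41.7, so one more millimetre centres it. Then I'll back off, lift and cross to the +x side of the knob.

{"api": "apply_moves", "payload": {
  "steps": [
    [[0, 0, 0], [-0.001, 0, 0], 0],
    [[0, 0, 0], [0, 0, 0], 0],
    [[0, 0, 0], [0.008, 0, 0], 0],
    [[0, 0, 0], [0, 0, -0.045], 0],
    [[0, 0, 0], [0, 0, -0.045], 0],
    [[0, 0, 0], [0, 0, -0.03], 0],
    [[0, 0, 0], [0, 0.05, 0], 0],
    [[0, 0, 0], [0, 0.05, 0], 0],
    [[0, 0, 0], [0, 0.05, 0], 0],
    [[0, 0, 0], [0, 0, 0], 0]
  ]
}}

```text
t: 18.42
tcp_pos: [0.5363, 0.2218, 0.1441]
ee_rot: [[0.376, 0.927, 0.001], [0.927, -0.376, -0.0], [0.001, 0.001, -1.0]]
contact_force: [-0.3, 1.4, 0.1]
width: 0.005
grasp_force: 0.0
```

```bash
python3 - <<'E'
from h import *
where()
w=capture('wrist'); q=np.load('q.npy')
for n,x,r,z in (('deck edge',(-40,55),(8,32),26),('lead +y rail',(85,165),(2,18),30.5),('deck rail +y of loco track',(62,74),(2,18),30.5)):
    Y,p=strip(w,0,q,x=x,z=z,ys=np.arange(*r,1.)); print(n,r,p.mean(1).round().astype(int).tolist())
# knob x profile along y=-24 z=48
g=cv2.cvtColor(w['pixels'],cv2.COLOR_BGR2GRAY); X=np.arange(100,160,2.)
u=proj(w,t2w(q,[(x,-24,48.5) for x in X])); print('knob',u[[0,-1]].round(),[int(g[int(b),int(a)]) if 0<=a<512 and 0<=b<384 else -1 for a,b in u])
E
```

```text
t 18.43 trav mm [ 56.9 -30.9 144.1] yaw err deg -0.28 zaxis [ 0.001 -0.    -1.   ] F trav [-0.8  1.2  0.1] w 0.005
deck edge (8, 32) [62, 69, 66, 59, 57, 65, 76, 81, 83, 84, 84, 83, 86, 99, 113, 123, 128, 131, 132, 133, 133, 134, 133, 133]
lead +y rail (2, 18) [96, 96, 96, 97, 97, 103, 111, 107, 98, 95, 100, 114, 132, 145, 147, 138]
deck rail +y of loco track (2, 18) [63, 64, 65, 64, 70, 78, 83, 81, 74, 68, 68, 81, 93, 103, 103, 104]
knob [[297. 186.]
 [351. 186.]] [220, 223, 222, 223, 222, 222, 220, 221, 222, 222, 219, 220, 219, 216, 219, 219, 182, 87, 49, 53, 59, 67, 74, 87, 130, 196, 196, 199, 202, 209]
```

The deck's loco-track rail and the lead rail both peak at y=8, so they line up. The knob spans x 132 to 148, so the bolt is fully back. Next I'll go to the +x side of the knob.

{"api": "apply_moves", "payload": {
  "steps": [
    [[0, 0, 0], [0, 0.053, 0], 0],
    [[0, 0, 0], [0, 0.053, 0], 0],
    [[0, 0, 0], [0, 0, 0], 0],
    [[0, 0, 0], [0, 0, 0.05], 0],
    [[0, 0, 0], [0, 0, 0.04], 0],
    [[0, 0, 0], [0, 0, 0.02], 0],
    [[0, 0, 0], [0, 0, 0.008], 0],
    [[0, 0, 0], [0, 0, 0.008], 0],
    [[0, 0, 0], [0, 0, 0], 0]
  ]
}}

```text
t: 19.6
tcp_pos: [0.6313, 0.1836, 0.0186]
ee_rot: [[0.373, 0.928, 0.0], [0.928, -0.373, 0.0], [0.0, 0.0, -1.0]]
contact_force: [-0.0, 0.4, 0.0]
width: 0.005
grasp_force: 0.0
```

```bash
python3 -c "
from h import *
where()"
```

```text
t 19.6 trav mm [159.3 -31.1  18.6] yaw err deg -0.13 zaxis [ 0.  0. -1.] F trav [-0.2  0.4  0. ] w 0.005
```

{"api": "apply_moves", "payload": {
  "steps": [
    [[0, 0, 0], [0, -0.002, 0], 0],
    [[0, 0, 0], [0, -0.002, 0], 0],
    [[0, 0, 0], [0, -0.002, 0], 0],
    [[0, 0, 0], [0, -0.002, 0], 0]
  ]
}}

```text
t: 20.1
tcp_pos: [0.6242, 0.1864, 0.0186]
ee_rot: [[0.374, 0.928, 0.001], [0.928, -0.374, 0.0], [0.0, 0.001, -1.0]]
contact_force: [1.2, -1.1, 1.2]
width: 0.006
grasp_force: 0.8
```

{"api": "apply_moves", "payload": {
  "steps": [
    [[0, 0, 0], [0, -0.002, 0], 0],
    [[0, 0, 0], [0, -0.002, 0], 0],
    [[0, 0, 0], [0, -0.002, 0], 0],
    [[0, 0, 0], [0, -0.002, 0], 0]
  ]
}}

```text
t: 20.6
tcp_pos: [0.6166, 0.1893, 0.0183]
ee_rot: [[0.374, 0.928, -0.0], [0.928, -0.374, -0.0], [-0.0, 0.0, -1.0]]
contact_force: [1.2, 0.1, 1.2]
width: 0.003
grasp_force: 0.8
```

{"api": "apply_moves", "payload": {
  "steps": [
    [[0, 0, 0], [0, -0.002, 0], 0],
    [[0, 0, 0], [0, -0.002, 0], 0],
    [[0, 0, 0], [0, -0.002, 0], 0]
  ]
}}

```text
t: 20.98
tcp_pos: [0.611, 0.1915, 0.0183]
ee_rot: [[0.374, 0.928, -0.0], [0.928, -0.374, 0.0], [0.0, -0.0, -1.0]]
contact_force: [1.1, 0.8, 1.4]
width: 0.006
grasp_force: 0.8
```

{"api": "apply_moves", "payload": {
  "steps": [
    [[0, 0, 0], [0, -0.002, 0], 0],
    [[0, 0, 0], [0, -0.001, 0], 0],
    [[0, 0, 0], [0, -0.001, 0], 0]
  ]
}}

```text
t: 21.35
tcp_pos: [0.6073, 0.193, 0.0183]
ee_rot: [[0.374, 0.928, 0.0], [0.928, -0.374, 0.0], [0.0, -0.0, -1.0]]
contact_force: [0.5, -0.4, 1.7]
width: 0.009
grasp_force: 0.8
```

{"api": "apply_moves", "payload": {
  "steps": [
    [[0, 0, 0], [0, -0.001, 0], 0],
    [[0, 0, 0], [0, -0.001, 0], 0]
  ]
}}

```text
t: 21.6
tcp_pos: [0.6064, 0.1935, 0.0185]
ee_rot: [[0.374, 0.928, 0.002], [0.928, -0.374, -0.0], [0.0, 0.002, -1.0]]
contact_force: [7.7, -3.5, 0.2]
width: 0.005
grasp_force: 4.3
```

{"api": "apply_moves", "payload": {
  "steps": [
    [[0, 0, 0], [0, -0.001, 0], 0],
    [[0, 0, 0], [0, -0.001, 0], 0]
  ]
}}

```text
t: 21.85
tcp_pos: [0.6061, 0.1938, 0.0187]
ee_rot: [[0.374, 0.928, 0.004], [0.928, -0.374, -0.001], [0.001, 0.004, -1.0]]
contact_force: [14.6, -8.4, -5.2]
width: 0.005
grasp_force: 8.5
```

{"api": "apply_moves", "payload": {
  "steps": [
    [[0, 0, 0], [0, -0.001, 0], 0],
    [[0, 0, 0], [0, 0, 0], 0]
  ]
}}

```text
t: 22.1
tcp_pos: [0.6059, 0.1939, 0.0188]
ee_rot: [[0.374, 0.928, 0.006], [0.928, -0.374, -0.001], [0.001, 0.005, -1.0]]
contact_force: [17.4, -10.4, -6.0]
width: 0.007
grasp_force: 9.5
```

```bash
python3 -c "
from h import *
where()"
```

```text
t 22.1 trav mm [131.9 -30.9  18.8] yaw err deg -0.15 zaxis [ 0.006 -0.001 -1.   ] F trav [20.  -3.2 -6. ] w 0.007
```

There is a hard stop at 20 N. I'll back off, lift clear, and measure the knob and the rails.

{"api": "apply_moves", "payload": {
  "steps": [
    [[0, 0, 0], [0, 0.008, 0], 0],
    [[0, 0, 0], [0, 0.004, 0], 0],
    [[0, 0, 0], [0, 0, -0.04], 0],
    [[0, 0, 0], [0, 0, -0.05], 0],
    [[0, 0, 0], [0, 0, -0.035], 0],
    [[0, 0, 0], [0, -0.045, 0], 0],
    [[0, 0, 0], [0, -0.04, 0], 0],
    [[0, 0, 0], [0, 0, 0], 0],
    [[0, 0, 0], [0, 0, 0], 0]
  ]
}}

```text
t: 23.22
tcp_pos: [0.5352, 0.2222, 0.1434]
ee_rot: [[0.373, 0.928, 0.0], [0.928, -0.373, 0.0], [0.0, 0.0, -1.0]]
contact_force: [1.2, 0.1, 0.4]
width: 0.005
grasp_force: 0.0
```

```bash
python3 - <<'E'
from h import *
where()
w=capture('wrist'); q=np.load('q.npy'); g=cv2.cvtColor(w['pixels'],cv2.COLOR_BGR2GRAY)
for y in (-27,-24,-21):
    X=np.arange(96,160,2.); u=proj(w,t2w(q,[(x,y,48.5) for x in X])); print('knob',y,[(int(x),int(g[int(b),int(a)])) for x,(a,b) in zip(X,u)])
for n,x,r,z in (('deck edge',(-40,55),(8,32),26),('lead rail',(85,165),(2,18),30.5),('deck rail',(62,74),(2,18),30.5)):
    Y,p=strip(w,0,q,x=x,z=z,ys=np.arange(*r,1.)); print(n,r,p.mean(1).round().astype(int).tolist())
E
```

```text
t 23.23 trav mm [ 55.8 -30.9 143.4] yaw err deg -0.12 zaxis [ 0.  0. -1.] F trav [1.1 0.6 0.4] w 0.005
knob -27 [(96, 226), (98, 226), (100, 226), (102, 225), (104, 228), (106, 226), (108, 224), (110, 177), (112, 87), (114, 79), (116, 82), (118, 82), (120, 67), (122, 69), (124, 146), (126, 219), (128, 221), (130, 222), (132, 222), (134, 222), (136, 223), (138, 219), (140, 222), (142, 220), (144, 218), (146, 219), (148, 213), (150, 207), (152, 216), (154, 217), (156, 217), (158, 222)]
knob -24 [(96, 210), (98, 210), (100, 210), (102, 220), (104, 223), (106, 224), (108, 219), (110, 157), (112, 63), (114, 59), (116, 58), (118, 54), (120, 60), (122, 54), (124, 113), (126, 209), (128, 220), (130, 216), (132, 216), (134, 220), (136, 217), (138, 217), (140, 217), (142, 216), (144, 218), (146, 204), (148, 194), (150, 194), (152, 197), (154, 199), (156, 200), (158, 217)]
knob -21 [(96, 225), (98, 222), (100, 195), (102, 157), (104, 149), (106, 153), (108, 146), (110, 90), (112, 50), (114, 51), (116, 54), (118, 53), (120, 52), (122, 65), (124, 87), (126, 144), (128, 151), (130, 150), (132, 149), (134, 150), (136, 151), (138, 149), (140, 148), (142, 149), (144, 144), (146, 124), (148, 187), (150, 219), (152, 219), (154, 215), (156, 218), (158, 205)]
deck edge (8, 32) [59, 65, 60, 52, 55, 66, 77, 82, 83, 83, 83, 81, 83, 96, 111, 121, 127, 130, 132, 132, 132, 132, 132, 133]
lead rail (2, 18) [95, 94, 95, 95, 96, 102, 109, 107, 99, 95, 101, 116, 136, 147, 149, 138]
deck rail (2, 18) [63, 62, 65, 65, 69, 78, 84, 82, 73, 67, 69, 79, 94, 102, 104, 104]
```

The knob moved 23±1 mm and the rails are still aligned. I'll check the home position against a picture taken when the bolt was known to be home.

```bash
python3 - <<'E'
from h import *
s=observe(); w=capture('wrist'); q=np.load('q.npy')
M=np.eye(4); M[:3,:3]=s['ee_rot']; M[:3,3]=s['tcp_pos']; C=np.linalg.inv(M)@w['pose']
def edges(c,y):
    g=cv2.cvtColor(c['pixels'],cv2.COLOR_BGR2GRAY).astype(np.float32); X=np.arange(96,150,.5)
    u=proj(c,t2w(q,[(x,y,48.5) for x in X])).astype(np.float32)
    v=cv2.remap(g,u[None,:,0],u[None,:,1],cv2.INTER_LINEAR)[0]; k=np.where(v<110)[0]; return X[k].min(),X[k].max()
N=np.eye(4); N[:3,:3]=s['ee_rot']; N[:3,3]=[.5662,.2085,.0223]
w5=dict(w,pose=N@C,pixels=cv2.imread('pics/w5raw.png'))
w1=dict(np.load('w1.npz'))
for y in (-28,-26,-24): print(y,'now',edges(w,y),'w5',edges(w5,y),'w1',edges(w1,y))
E
```

```text
-28 now (np.float64(113.0), np.float64(120.5)) w5 (np.float64(96.0), np.float64(122.5)) w1 (np.float64(101.5), np.float64(122.0))
-26 now (np.float64(111.0), np.float64(122.5)) w5 (np.float64(96.0), np.float64(123.5)) w1 (np.float64(102.0), np.float64(122.5))
-24 now (np.float64(110.0), np.float64(123.0)) w5 (np.float64(96.0), np.float64(123.5)) w1 (np.float64(109.0), np.float64(112.5))
```

The knob's edge is within 1 mm of where it was when the bolt was known to be home, so the bolt is fully home. The hand is clear, so I'm handing in.

```bash
python3 -c "
from workcell import sign_off
print(sign_off())"
```

```text
the job is handed in; nothing more can be done
None
```

The job is handed in with no verdict returned: the locomotive's track measured in line with the lead track, the bolt measured fully home in the deck's notch, and the hand was clear of everything.

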